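# Shut the row of die boxes with a stroke of the fingertips

### The arm

A 7-joint arm with a two-finger parallel gripper is mounted at the origin on the work surface. World frame = base frame: x ahead of the robot, y to its left, z up, the work surface at z = 0. Lengths are in m, angles in rad, forces in N, time in s.
With the tool pointing down it reaches from about 0.375 to 0.925 m from the base axis. Payload 3.1 kg.
Tool frame: the origin (TCP) lies between the finger pads; the fingertips stand 19 mm ahead of it and the grasp point (between the pads) is the TCP; z points along the fingers, y is the line along which they close (so a half turn about z gives the same grasp; the last joint's range is limited). The gripper opens to 85 mm and grips with 20 to 120 N. Pads are 22 mm wide; open, the fingers measure 114 mm over their backs; the gripper's body (76 mm by 85 mm) begins 54 mm behind the grasp point. The pads swing forward as they close: fully open they stand 13 mm farther back than shut.
Start: joints at [1.112, 0.383, 0.044, 1.598, -0.018, 1.161, -0.05], TCP at [0.229, -0.608, 0.218] pointing down, gripper open.
Joint ranges: [-2.61, 2.61], [-0.41, 2.15], [-1.48, 1.57], [0, 2.5], [-1.57, 4.71], [0.05, 1.97], [-2.85, 2.85]. Speed limits (rad/s): [2.79, 2.79, 3.14, 3.14, 3.14, 3.14, 3.14].

### API

Orientations are given as a unit quaternion [x, y, z, w].
In Python, from bench import move_ptp, movel, move_j, move_gripper, pause, inverse_kinematics, read_camera, camera_params, MotionError, sign_off, look_for, tip_of, read_time_s, read_qpos, read_joint_vel, read_effort, read_eef_pos, read_tcp_rot, read_ft_force, read_ft_torque, read_finger_gap, read_grasp_force gives the robot as it stands. Calls block until the motion is done:
- move_ptp(position, orientation): joint-space move of the TCP to a pose.
- movel(position, orientation=None, speed=0.15): straight line of the TCP; orientation=None keeps the orientation; speed is the mean speed in m/s.
- move_j(angles): joint-space move.
- move_gripper(opening, effort=None): finger opening in m; effort is the grip in N (None keeps the last); returns when the fingers have stopped.
- pause(seconds).
- inverse_kinematics(position, orientation): joint angles nearest the present ones, or None.
- read_camera(name): name is "scene" or "top"; returns the picture (384x512x3 uint8, red, green, blue); there is no depth.
- camera_params(name): a dict with "K" (3x3 intrinsics, pixels), "camera_from_world" (4x4, takes a point from world to camera coordinates). Camera axes: x right, y down, z forward; pixel columns grow to the right and rows downward; lengths in m; the calibration is good to about 2 mm. A picture is of the moment at which its call begins. camera_params takes no time and is no camera call.
A pose or a line that the arm cannot do raises MotionError and nothing moves.
- sign_off(): hands the job in; it is judged then, once.
Trained networks look in the newest picture that a camera, given by its name, has taken for a name from the list of things; names that differ only in an ending like _2 or _b are one class to them, and where a whole thing is asked for, a point or a joint stands for the part that bears it (a point fixed in the world has none). Each returns a list of dicts, best first, with "confidence" (0 to 1); they miss things now and then, are a little off and sometimes report something else, mostly with a low value. They report only what shows in the picture. A call takes as long as a camera call.
- look_for(camera, name): "at" ([column, row] in pixels, amid what is visible of it).
- tip_of(camera, name): "at" ([column, row] in pixels: a listed point, or the origin of a listed thing).
Readings, each from a call of its own:
- read_time_s(): time.
- read_qpos(): joint angles.
- read_joint_vel(): joint speeds.
- read_effort(): joint torques, N m.
- read_eef_pos(): TCP position.
- read_tcp_rot(): TCP orientation.
- read_ft_force(): force on the tool from outside, world axes, zero at the start.
- read_ft_torque(): the same for the moment, N m.
- read_finger_gap(): finger opening in m.
- read_grasp_force(): force on a finger pad.
Only numpy, scipy, OpenCV 4.12 (cv2) and the standard library are available. Lean on these libraries where they do the work, as an engineer would, in place of code of your own. Each camera call takes 0.05 s, during which the arm holds its last target. There are 200 camera calls.

### The job

The lids of the row of five linked die boxes on the prober's platen have been left standing open. Run your fingertips lightly along the row, beginning at the end where the hinge of the first box faces outward, and fold down one lid after the other until all five lie shut and flat. Do not lift, shove or press hard on the tray, and leave everything else on the platen where it is.

Things in the scene. Friction and masses are not known exactly. Their poses are not given: they have to be found in the camera images.
- rack: shallow aluminium tray, 74 mm (its x) by 236 mm (its y), about 0.9 kg, loose on rubber on the steel platen, whose top is at z = 0.012. Origin: centre of the tray's underside. In it five equal black die boxes, each 58 mm wide (x) and 40 mm long (y), are linked in a row along y, 46 mm apart: box 1 at y = +92 mm, then +46, 0, -46, box 5 at -92. Both ends of the row are free
- hinge_end (a point): point on the tray at the +y end of the row, over box 1's outer (hinge) edge, mid-width, at the height of the shut lids' tops: 31 mm above the tray's underside. Same axes as the tray. A stroke from here towards tab_end, just over the shut lids' height, meets each open lid from its hinge side and folds it down; the other way it would jam
- tab_end (a point): point on the tray at the -y end of the row, over box 5's free edge, 224 mm from hinge_end, mid-width, same height and axes. Within 55 mm of the row's centre line stands nothing but the tray
- lid1 (a joint): grey flip lid of box 1: plate 57 mm wide, 3 mm thick, hinged on the box's +y edge (tray y = 112 mm, 28 mm above its underside), its tab ends 43.5 mm from the hinge. 0 = shut, flat, top 31 mm above the underside; 1.57 = upright; stop at 1.9 rad. Stands open at the start (1.05 to 1.75). Stiff hinge (0.015 N m): stays as left, half a newton at its edge folds it
- lid2 (a joint): grey flip lid of box 2: plate 57 mm wide, 3 mm thick, hinged on the box's +y edge (tray y = 66 mm, 28 mm above its underside), its tab ends 43.5 mm from the hinge. 0 = shut, flat, top 31 mm above the underside; 1.57 = upright; stop at 1.9 rad. Stands open at the start (1.05 to 1.75). Stiff hinge (0.015 N m): stays as left, half a newton at its edge folds it
- lid3 (a joint): grey flip lid of box 3: plate 57 mm wide, 3 mm thick, hinged on the box's +y edge (tray y = 20 mm, 28 mm above its underside), its tab ends 43.5 mm from the hinge. 0 = shut, flat, top 31 mm above the underside; 1.57 = upright; stop at 1.9 rad. Stands open at the start (1.05 to 1.75). Stiff hinge (0.015 N m): stays as left, half a newton at its edge folds it
- lid4 (a joint): grey flip lid of box 4: plate 57 mm wide, 3 mm thick, hinged on the box's +y edge (tray y = -26 mm, 28 mm above its underside), its tab ends 43.5 mm from the hinge. 0 = shut, flat, top 31 mm above the underside; 1.57 = upright; stop at 1.9 rad. Stands open at the start (1.05 to 1.75). Stiff hinge (0.015 N m): stays as left, half a newton at its edge folds it
- lid5 (a joint): grey flip lid of box 5: plate 57 mm wide, 3 mm thick, hinged on the box's +y edge (tray y = -72 mm, 28 mm above its underside), its tab ends 43.5 mm from the hinge. 0 = shut, flat, top 31 mm above the underside; 1.57 = upright; stop at 1.9 rad. Stands open at the start (1.05 to 1.75). Stiff hinge (0.015 N m): stays as left, half a newton at its edge folds it
- objective: bystander: microscope objective of bare aluminium standing upright near the row, 33 mm across, 46 mm tall; origin at the centre of its underside
- waffle_pack: bystander: closed square chip tray, black with a grey lid and a steel spring clip, 51 x 51 x 12 mm, lying near the row; origin at the centre of its underside
- tweezers: bystander: steel tweezers lying flat, 128 mm long, 15 mm wide, 8 mm high, near the row; origin under about their middle, points to its +x
- solvent_bottle: bystander: small white plastic bottle, 48 mm across, 115 mm tall, at the right of the platen; origin at the centre of its underside
- screwdriver: bystander: screwdriver 150 mm long lying at the left of the platen, blade to its +x; origin under the tool, about its middle

How it is judged:
On the way, in this order (a step that is already met when the one before it is completed fails the run):
1. lid 1 is folded down (below 0.25 rad), the first, at the hinge end (value of joint lid1 below 0.25 rad), for 0.1 s.
2. lid 2 is folded down (below 0.25 rad) (value of joint lid2 below 0.25 rad), for 0.1 s.
3. lid 3 is folded down (below 0.25 rad) (value of joint lid3 below 0.25 rad), for 0.1 s.
4. lid 4 is folded down (below 0.25 rad) (value of joint lid4 below 0.25 rad), for 0.1 s.
5. lid 5 is folded down (below 0.25 rad) (value of joint lid5 below 0.25 rad), for 0.1 s.
At the end, for the whole second after the job is handed in: All five lids are within 0.10 rad of shut (free edge no more than about 4 mm up); the tray stands level within 15 mm of where it was, at rest; every bystander is within 20 mm of where it was (value of joint each of lid1, lid2, lid3, lid4, lid5 below 0.1 rad and distance of rack from where it was at the start of the episode below 0.015 m and angle between rack's own z axis and vertical below 0.05 rad and linear speed of rack below 0.02 m/s and distance of each of objective, waffle_pack, tweezers, solvent_bottle, screwdriver from where it was at the start of the episode below 0.02 m); the robot touches nothing.
It fails at once if the tray is lifted, tipped or shoved by more than 15 mm (distance of rack from where it was at the start of the episode above 0.015 m or angle between rack's own z axis and vertical above 0.12 rad).
It fails at once if the fingers press on the boxes or tray with more than 35 N (contact force between the fingers and rack above 35 N).
It fails at once if something else on the platen is displaced by more than 20 mm (distance of any of objective, waffle_pack, tweezers, solvent_bottle, screwdriver from where it was at the start of the episode above 0.02 m).
It also fails if it takes over 45 s, if anything falls off the work surface, if the arm or the gripper's body presses on something with over 40 N, if the wrist force passes 120 N, or if a joint passes its speed limit or range.

## Working session

There is one attempt and no reset: what is moved stays moved. The work goes in short steps, each a Python script; the robot and the scene stay as the last script left them, time stands still between calls to the robot, and variables do not carry over. Pictures are saved under pics/ and viewed, at most 10 in all, crops included, and the job is handed in when it is done.

```bash
mkdir -p pics
cat > h.py <<'E'
import numpy as np, cv2
from bench import *
def ray(cam,px,z):
    P=camera_params(cam);T=np.array(P["camera_from_world"]);R,t=T[:3,:3],T[:3,3]
    d=R.T@np.linalg.solve(np.array(P["K"]),[px[0],px[1],1.]);c=-R.T@t
    return c+d*(z-c[2])/d[2]
def proj(cam,p):
    P=camera_params(cam);q=np.array(P["camera_from_world"])@np.r_[p,1];u=np.array(P["K"])@q[:3];return u[:2]/u[2]
E
python3 - <<'E'
from h import *
for c in("top","scene"):
    im=read_camera(c);cv2.imwrite(f"pics/{c}0.png",im[:,:,::-1])
    for n,z in(("hinge_end",.043),("tab_end",.043),("rack",.012),("objective",.012),("waffle_pack",.012),("tweezers",.012)):
        for r in tip_of(c,n)[:2]: print(c,n,np.round(r["at"]),round(r["confidence"],2),ray(c,r["at"],z).round(3))
print(read_tcp_rot(),read_time_s())
E
```

```text
top hinge_end [216. 207.] 0.59 [0.478 0.121 0.043]
top tab_end [283. 181.] 0.87 [ 0.557 -0.09   0.043]
top rack [251. 195.] 0.72 [0.515 0.013 0.012]
top objective [280. 209.] 0.41 [ 0.47  -0.079  0.012]
top waffle_pack [264. 160.] 0.67 [ 0.628 -0.031  0.012]
top tweezers [229. 178.] 0.62 [0.572 0.082 0.012]
scene hinge_end [282. 170.] 0.92 [0.482 0.107 0.043]
scene tab_end [215. 203.] 0.64 [ 0.56  -0.096  0.043]
scene tab_end [252. 194.] 0.39 [0.551 0.002 0.043]
scene rack [252. 192.] 0.63 [0.515 0.013 0.012]
scene objective [211. 186.] 0.66 [ 0.468 -0.093  0.012]
scene objective [285. 204.] 0.35 [0.579 0.086 0.012]
scene waffle_pack [245. 227.] 0.64 [ 0.629 -0.033  0.012]
scene tweezers [285. 202.] 0.74 [0.573 0.089 0.012]
[9.83771942e-01 1.79423422e-01 2.50652030e-05 2.62589616e-05] 0.7
```

```bash
python3 -c "
import cv2,numpy as np
a=cv2.imread('pics/top0.png');cv2.imwrite('pics/top0b.png',cv2.resize(a,(800,600)))"
```

```text
(no output)
```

View pics/top0b.png

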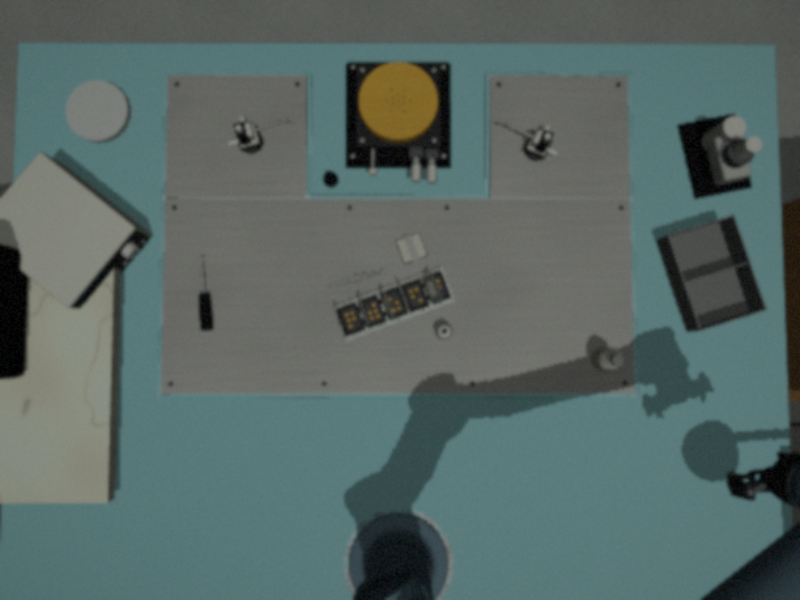

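View pics/scene0.png

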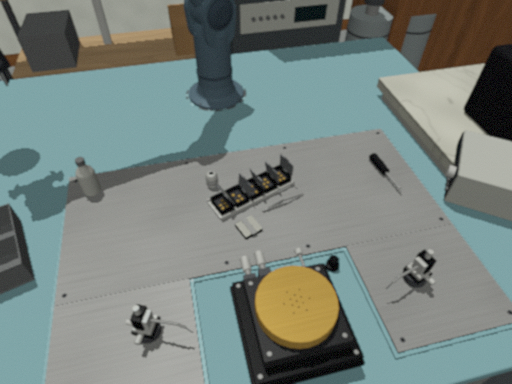

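The top picture shows the row at (335–452, 270–335) in the 800×600 view, with the objective just below it and the waffle pack and tweezers above. I'll zoom in to confirm which end has the outward hinge.

Run:
```python
from h import *
a=cv2.imread('pics/top0.png')[160:225,200:300];b=cv2.imread('pics/scene0.png')[145:225,200:310]
a=cv2.resize(a,(430,280),interpolation=cv2.INTER_CUBIC);b=cv2.resize(b,(430,313),interpolation=cv2.INTER_CUBIC)
cv2.imwrite('pics/z.png',np.vstack([a,b]))
# tray axis from the two ends averaged over cameras
H=np.array([.480,.114]);T=np.array([.5585,-.093]);d=T-H
print(np.linalg.norm(d),d/np.linalg.norm(d),(H+T)/2)
m=(H+T)/2;u=-d/np.linalg.norm(d);x=np.array([u[1],-u[0]])
for s in(1,-1):
  for t in(1,-1):
    p=np.r_[m+s*.037*x+t*.118*u,.022];print(s,t,((proj('top',p)-[200,160])*4.3).round(),((proj('scene',p)-[200,145])*3.91+[0,280]).round())
```

```text
0.22138484591317448 [ 0.35458615 -0.93502335] [0.51925 0.0105 ]
1 1 [ 54. 155.] [369. 420.]
1 -1 [353.  42.] [ 85. 567.]
-1 1 [ 89. 250.] [306. 361.]
-1 -1 [389. 135.] [ 28. 496.]
```

View pics/z.png

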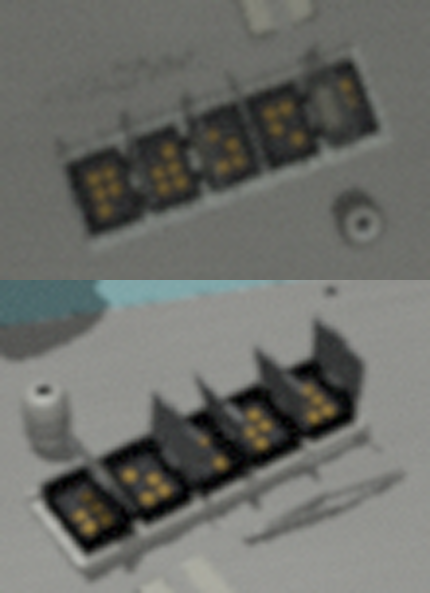

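The scene crop shows the lid of the rightmost box (+y end) standing on its outer edge, so the hinge end is at +y, as the networks reported. The tray corners in the top crop are (65,150), (357,48), (392,137) and (90,243). They put the centre near (0.519, 0.008) with the row tilted about 20°. The first pass will be about 4 mm over shut-lid height.

```bash
cat >> h.py <<'E'
from scipy.spatial.transform import Rotation as Ro
a=np.deg2rad(20.);U=np.array([-np.sin(a),np.cos(a)]);X=np.array([np.cos(a),np.sin(a)]);M=np.array([.519,.0085])
def quat(s):
    y=s*np.r_[X,0];z=np.array([0,0,-1.]);return Ro.from_matrix(np.c_[np.cross(y,z),y,z]).as_quat()
def P(s,z): return np.r_[M+s*U,z]
E
python3 - <<'E'
from h import *
ok=[(abs(j[6]),s) for s in(1,-1) if (j:=inverse_kinematics(P(.16,.2),quat(s))) is not None]
print(ok);q=quat(min(ok)[1])
move_gripper(0)
move_ptp(P(.16,.2),q)
movel(P(.16,.066),q)
print(read_eef_pos(),read_ft_force(),read_finger_gap())
for c in("top","scene"):
    im=read_camera(c)[:,:,::-1]; cv2.imwrite(f'pics/{c}1.png',im)
cv2.imwrite('pics/s1z.png',cv2.resize(im[110:240,190:340],(690,598),interpolation=cv2.INTER_CUBIC))
print(read_time_s())
E
```

```text
[(np.float64(0.2531652461154025), 1), (np.float64(2.828920244322238), -1)]
[0.46507604 0.15931318 0.06674581] [ 0.32209429 -0.33392965 -0.16101827] -1.4849991135074268e-05
5.4333
```

View pics/s1z.png

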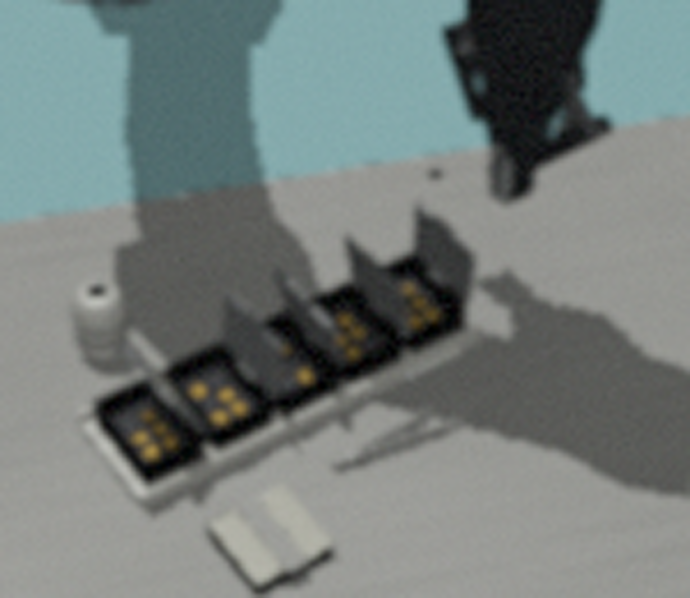

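The closed fingertips appear at about (510,195) in the crop, beyond lid 1 at (445,250). I'll check that against the projection before the stroke.

Run:
```python
from h import *
for z in(.034,.047,.06,.07): print(z,((proj('scene',P(.16,z))-[190,110])*4.6).round())
for s in(.118,-.118):
  for w in(.037,-.037): print(s,w,((proj('scene',np.r_[P(s,.02)[:2]+w*X,.02])-[190,110])*4.6).round())
print(((proj('scene',P(.112,.04))-[190,110])*4.6).round())
a=cv2.imread('pics/top1.png')[150:230,190:310];cv2.imwrite('pics/t1z.png',cv2.resize(a,(780,520),interpolation=cv2.INTER_CUBIC))
print([((proj('top',P(s,z))-[190,150])*6.5).round() for s,z in((.16,.047),(.112,.04),(-.112,.04))])
```

```text
0.034 [497. 252.]
0.047 [499. 237.]
0.06 [501. 221.]
0.07 [502. 208.]
0.118 0.037 [478. 331.]
0.118 -0.037 [405. 260.]
-0.118 0.037 [140. 499.]
-0.118 -0.037 [ 75. 416.]
[435. 275.]
[array([ 88., 397.]), array([184., 363.]), array([621., 204.])]
```

View pics/t1z.png

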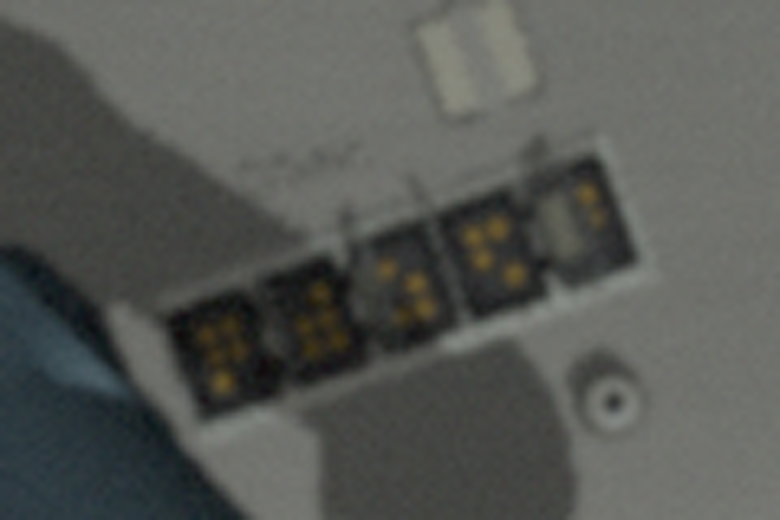

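The row model matches both pictures to within a few mm. The tip, however, looks about 25 mm higher than its nominal height, so I'll find the real tip height by touching the bare platen gently beyond the row.

Run:
```python
from h import *
q=quat(1)
movel(P(.195,.066),q,.15);movel(P(.195,.040),q,.08);pause(.1);f0=read_ft_force()[2];z=.040
while z>.008:
    z-=.002;movel(P(.195,z),q,.02);f=read_ft_force()[2]-f0
    if abs(f)>2.5: break
print(z,read_eef_pos(),f,f0)
im=read_camera("scene")[:,:,::-1];cv2.imwrite('pics/s2z.png',cv2.resize(im[110:210,230:350],(720,600),interpolation=cv2.INTER_CUBIC))
print((proj('scene',P(.195,.012))-[230,110])*6)
movel(P(.195,z+.015),q,.1)
print(read_time_s())
```

```text
0.00799999999999998 [0.45216731 0.19167385 0.00784312] 0.151881670833717 0.2623293009879507
[460.53108838 334.68016113]
10.7417
```

View pics/s2z.png

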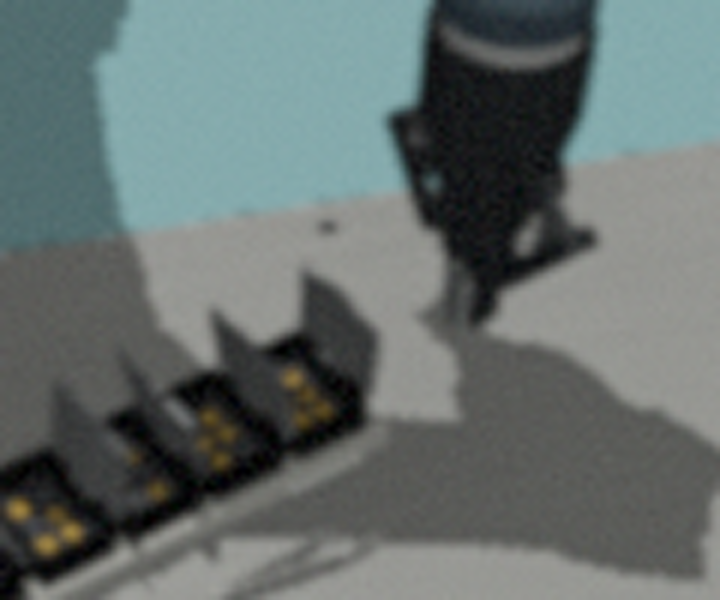

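At TCP z=0.008 the tips, at about (470,325), are only just at the platen, so the nominal tip offset doesn't hold here. I'll continue down to contact.

Run:
```python
from h import *
q=quat(1)
movel(P(.195,.008),q,.1);pause(.1);f0=read_ft_force()[2];z=.008
while z>-.016:
    z-=.0015;movel(P(.195,z),q,.02);f=read_ft_force()[2]-f0
    if abs(f)>2.5: break
print(z,read_eef_pos(),f,f0)
im=read_camera("scene")[:,:,::-1];cv2.imwrite('pics/s3z.png',cv2.resize(im[110:210,230:350],(720,600),interpolation=cv2.INTER_CUBIC))
movel(P(.195,z+.02),q,.1)
print(read_time_s())
```

```text
-0.002499999999999999 [ 0.45246134  0.19180083 -0.00147807] 9.15106056328588 0.26093277940789716
13.2917
```

The tips touched at TCP z ≈ −0.001, so the tip sits at TCP + 13 mm. First stroke is with the tip about 4 mm over shut-lid height (TCP z = 0.034), in segments with force checks.

Run:
```python
from h import *
q=quat(1)
movel(P(.165,.034),q,.1);f0=np.array(read_ft_force())
for s in(.14,.125,.11,.09,.065,.042,.019,-.004,-.027,-.05,-.073,-.096,-.119,-.142):
    movel(P(s,.034),q,.08);f=np.array(read_ft_force())-f0
    print(s,f.round(1),read_eef_pos()[2].round(4))
    if np.linalg.norm(f)>12: print("stop");break
print(read_time_s())
for c in("top","scene"):
    im=read_camera(c)[:,:,::-1];cv2.imwrite(f'pics/{c}4.png',im)
cv2.imwrite('pics/s4z.png',cv2.resize(im[130:230,190:310],(720,600),interpolation=cv2.INTER_CUBIC))
```

```text
0.14 [-0.9 -0.3 -0. ] 0.0338
0.125 [ 1.  -0.7  0.1] 0.034
0.11 [ 0.4 -0.3 -0.1] 0.034
0.09 [-0.   0.2  0.5] 0.0339
0.065 [-0.4  0.6 -0.1] 0.0339
0.042 [ 0.1 -0.1 -0.4] 0.0339
0.019 [-0.2  0.4  0.3] 0.0339
-0.004 [ 1.1 -0.9  2. ] 0.0342
-0.027 [-1.1  0.2 -0.3] 0.0336
-0.05 [-0.4 -0.7  0.4] 0.0339
-0.073 [ 0.3 -0.1  0.4] 0.0339
-0.096 [ 0.  -0.4  0.9] 0.0339
-0.119 [-0.2 -0.3 -0. ] 0.0339
-0.142 [-0.5  0.2  0.1] 0.0339
19.75
```

View pics/s4z.png

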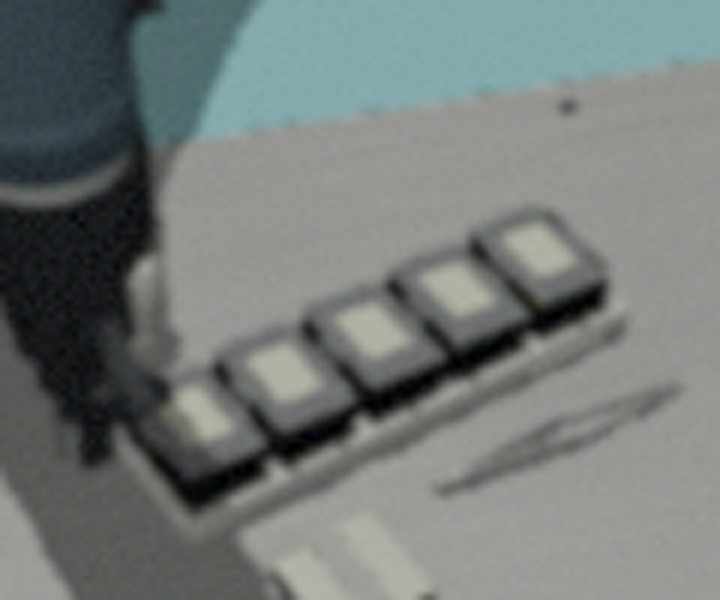

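All five lids are down, with flat grey tops in a row, and the tray, tweezers and pack haven't visibly moved. The lids could still be about 0.09 rad open, so I'll seat each with a light guarded dab near its tab.

Run:
```python
from h import *
q=quat(1)
movel(P(-.142,.045),q,.1)
for k in(4,3,2,1,0):
    s=.080-.046*k
    movel(P(s,.045),q,.15);movel(P(s,.0345),q,.08);f0=0.26;z=.0345
    while z>.0275:
        z-=.0006;movel(P(s,z),q,.03);f=read_ft_force()[2]-f0
        if f>3: break
    print(k+1,round(z,4),round(f,1),read_time_s())
    movel(P(s,.045),q,.1)
    if read_time_s()>38: break
movel(P(.08,.12),q,.3)
movel(P(.22,.2),q,.3)
for c in("top","scene"):
    im=read_camera(c)[:,:,::-1];cv2.imwrite(f'pics/{c}5.png',im)
cv2.imwrite('pics/s5z.png',cv2.resize(im[130:230,190:310],(720,600),interpolation=cv2.INTER_CUBIC))
print(read_time_s())
```

```text
5 0.0291 3.3 23.0417
4 0.0291 3.9 26.3417
3 0.0291 4.2 29.6417
2 0.0291 5.0 32.9417
1 0.0291 4.3 36.2417
37.7333
```

View pics/s5z.png

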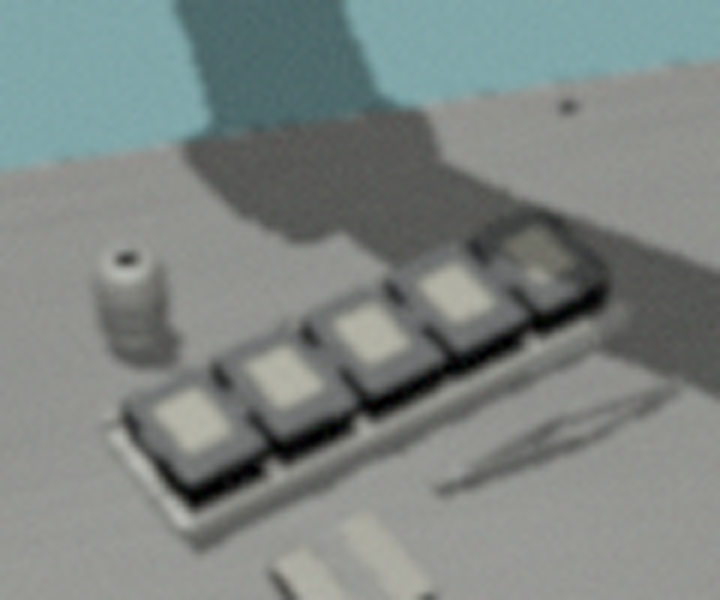

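All five lids are flat, each dab stopped at the same height, and the tray, objective, tweezers and waffle pack are where they were. The arm is clear.

```bash
python3 -c "
from bench import *
print(sign_off())"
```

```text
the job is handed in; nothing more can be done
None
```

All five lids were folded down in order from the hinge end and seated flat with light 3–5 N dabs; in the last picture the tray and nearby items had not visibly moved, and the job is handed in, though the sign-off returned no verdict.

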